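# Clip the coupling guard home and arm the balancer drive

## Task

The yellow guard over the balancer's shaft coupling has only been set in place: press it straight down, without ramming it, until its clips have snapped and it sits fully home. Then arm the drive at the control station: lift the sprung red flap, flip the toggle beneath it over to its other side, towards the flap's hinge, and let the flap drop shut again. Handle the flap gently and leave the guard clipped and the oil bottle, spanner and screwdriver where they are.

Things in the scene. Friction and masses are not known exactly. Their poses are not given: they have to be found in the camera images.
- drive: blue-grey base of the balancer's drive, bolted down, 150 (x) by 375 (y) by 20 mm. Origin on the bench under the middle of the shaft coupling; z up. The shaft runs along y, 83 mm up. At y = -75 to -250 mm the motor (122 mm across, terminal box up to 172 mm high); at y = 86 to 120 a bearing block (113 mm high); at y = 142 to 190 an upright steel disc 152 mm across on the shaft end
- rim (a point): point on the drive, 48 mm above its origin: height of the rim on the plinth (78 by 132 mm, top at 60 mm) under the guard. The rim is two sprung steel beads on each long side of the plinth, which yield up to 5 mm inwards and spring back over the guard's barbs
- guard: loose yellow coupling guard, 0.18 to 0.34 kg, an upturned trough 100 (x) by 130 (y) by 94 mm high, axes as the drive's. Origin: centre of its underside, level with the feet of its 4 rigid clip arms (at x = +-48, y = +-44 mm, barbs on their inner sides). At the start the barbs rest on the rim, the origin about 45 mm above the drive's; clipped home it is 30 mm above it
- guard_top (a point): centre of the black pressing pad (40 by 70 mm, long along y) on the guard's flat top, 94 mm above the guard's origin. About 8 to 15 N straight down here pushes the barbs past the rim; the resistance then falls off sharply and the guard drops the last 10 mm onto a hard stop, and stays clipped when let go
- station: control station, a blue-grey box bolted down, its flat face 82 mm above the bench, reaching from x = -40 to 140 and 62 mm to either side (y), on a foot. Origin on the bench under the toggle's pivot; z up, -x is the operator's side. Flap and toggle lie on its line y = 0; behind the hinge a red stop button (x = 106, y = 30 mm, top 111 mm above the bench) and a green lamp (x = 106, y = -30, top 98)
- flap_hinge (a point): middle of the flap's hinge axis, at x = 30 mm in the station's frame and 88 mm above the bench (6 mm above the face); the axis runs along the station's y
- flap_lip (a point): middle of the lower outer edge of the flap's lifting lip; moves with the flap. Shut: 82 mm to the station's -x side of the hinge axis and 26 mm above it (32 mm above the face), 12 mm out beyond the front of the box, with free space beneath for a fingertip. The lip is 40 mm wide (y), 3.5 mm thick and sticks out level 18 mm from the foot of the flap's front wall
- flap (a joint): angle of the red see-through flap, rad: 0 shut, to 1.8 open, the lip rising and swinging towards the hinge (+x). A hood 70 long (x) by 70 mm wide, top 62 mm above the face, walls 4 mm, the front open below 32 mm; side walls 32 mm above the face in front, nearly on it at the hinge. A spring shuts it from any angle (2.5 to 3.5 N at the lip): it never stays open and drops when let go
- toggle (a joint): angle of the steel toggle lever, rad: 0 off (leaning 0.35 to the station's -x side), 0.70 on (leaning as much to +x, towards the hinge). A snap switch: past its middle at 0.35 it flies over by itself; about 1.4 N at its end
- toggle_tip (a point): rounded end of the lever, 50 mm from its pivot, which lies above the station's origin, 84 mm above the bench (30 mm to the -x side of the hinge axis, 4 mm below it); the bat-shaped outer half of the lever is 13 mm thick
- oil_can: upright blue bottle with a red cap and yellow band, 54 mm across, 175 mm high, 0.3 kg; origin at the centre of its base. Not to be disturbed
- spanner: steel spanner lying on the bench, 170 mm long along its x, 8 mm thick; origin in the middle, on the bench. Not to be disturbed
- screwdriver: screwdriver with amber handle lying on the bench, 200 mm long along its x, 26 mm thick; origin in the middle, on the bench. Not to be disturbed
There are look-alikes about, which are no part of the job. Several things have the shape of the guard; the one meant has the colours described above. What is shaped like the station but black is not meant.

How it is judged:
By the outcome, as a careful person would: the job done as asked, in the order asked, and still so for the second after the job is handed in, with the robot touching nothing.
It also fails if it takes over 46 s, if anything falls off the work surface, if the arm or the gripper's body presses on something with over 40 N, if the wrist force passes 120 N, or if a joint passes its speed limit or range.

## Robot

A 7-joint arm with a two-finger parallel gripper is mounted at the origin on the work surface. World frame = base frame: x ahead of the robot, y to its left, z up, the work surface at z = 0. Lengths are in m, angles in rad, forces in N, time in s.
With the tool pointing down it reaches from about 0.425 to 1.025 m from the base axis. Payload 3.6 kg.
Tool frame: the origin (TCP) lies at the very end of the fingers, on their centre line; the grasp point (between the pads) lies arm.hold_point_z behind it (arm.hold_point_z is the distance from the TCP to the grasp point, in m); z points along the fingers, x is the direction in which the jaws open and shut, and the axes are right-handed (so a half turn about z gives the same grasp; the last joint's range is limited). The gripper opens to 85 mm and grips with 20 to 120 N. Pads are 22 mm wide; open, the fingers measure 114 mm over their backs; the gripper's body (76 mm by 85 mm) begins 54 mm behind the grasp point. The pads swing forward as they close: fully open they stand 13 mm farther back than shut.
Start: joints at [1.095, 0.591, 0.048, 1.609, -0.033, 0.943, -0.034], TCP at [0.27, -0.673, 0.231] pointing down, gripper open.
Joint ranges: [-2.69, 2.69], [-0.47, 2.24], [-1.27, 1.36], [0.19, 2.51], [-1.53, 4.68], [0.08, 2.07], [-3.09, 3.09]. Speed limits (rad/s): [2.57, 2.57, 3.14, 3.14, 3.14, 3.14, 3.14].

## Interface

Orientations are given as [roll, pitch, yaw] about the fixed x, y, z axes, in that order (R = Rz(yaw) Ry(pitch) Rx(roll)).
In Python, from bench import arm, eyes gives the robot as it stands.
- The arm moves only by the tool servo_tool, never from a script. Its argument "steps" is a list of rows, each an object with "slide": the shift along the tool's x, y, z in mm, a list of three; "turn": the turn about the tool's z in rad; "claw": the closure in counts, from 0 (fully open) to 255 (shut). In form: [{"slide": [tx, ty, tz], "turn": turn, "claw": claw}, ...]. A call has 1 to 12 rows; each row is the pose to reach, as a shift and turn from the pose commanded when the call began, along the tool's axes at that moment; what a row does not reach only later rows make up. A row lasts 1/12 s, in which the tool goes at most 41.7 mm and 7.16 degrees, less where a joint would pass 70% of its speed; a pose out of reach is approached as far as the arm can. A call with a gripper value outside its range is refused whole. The fingers move at their own pace and stop on an object; the grip force is fixed at half the most. Time passes only in rows, so rows that repeat a pose let the fingers close. It gives the time, the measured TCP pose, the force and the opening at its end, in the units of the state.
- arm.read_state(): the state, without advancing time (a new reading comes with each control period).
- eyes.grab_frame(name): name is "side" or "top"; returns (picture, depth): 400x640x3 uint8, red, green, blue; 400x640 float32, m along the optical axis (not along the pixel's ray), 0 where there is no reading.
- eyes.camera_params(name): a dict with "camera_matrix" (3x3 intrinsics, pixels), "extrinsics" (4x4, takes a point from world to camera coordinates). Camera axes: x right, y down, z forward; pixel columns grow to the right and rows downward; lengths in m; the calibration is good to about 2 mm. A picture is of the moment at which its call begins. camera_params takes no time and is no camera call.
- arm.hand_in(): hands the job in, once; it reports no verdict.
The state is a dict: "clock": time; "joints": joint angles; "dq": joint speeds; "effort": joint torques, N m; "tcp_pos": TCP position; "tcp_rot": TCP orientation; "contact_force": force on the tool from outside, world axes, zero at the start; "torque": the same for the moment, N m; "gripper_width": opening from 0.0 (shut) to 1.0 (fully open).
Only numpy, scipy, OpenCV 4.12 (cv2) and the standard library are available. Lean on these libraries where they do the work, as an engineer would, in place of code of your own. Each camera call takes 0.05 s, during which the arm holds its last target. There are 200 camera calls.

## Working session

There is one attempt and no reset: what is moved stays moved. The work goes in short steps, Python scripts to look and compute and a tool call to move; the robot and the scene stay as the last step left them, time stands still between calls to the robot, and variables do not carry over. Pictures are saved under pics/ and viewed, about 8 in all and at most 12, crops included, and the job is handed in when it is done.

Besides the shell and the picture viewer there is one more tool, called after "Call:" as a command line: name --argument value ..., lists and objects as JSON in quotes. servo_tool: Moves the arm, as the interface text tells. Its arguments: {"type":"object","properties":{"steps":{"type":"array","items":{"type":"object","properties":{"slide":{"type":"array","items":{"type":"number"}},"turn":{"type":"number"},"claw":{"type":"number"}}}}},"required":["steps"]}

```bash
mkdir -p pics; ls; cat > h.py <<'E'
import numpy as np, cv2
from bench import arm, eyes
def grab(n):
    p,d=eyes.grab_frame(n); P=eyes.camera_params(n); return p,d,np.array(P["camera_matrix"]),np.array(P["extrinsics"])
def cloud(d,K,E):
    v,u=np.mgrid[:d.shape[0],:d.shape[1]]
    c=np.stack([(u-K[0,2])/K[0,0]*d,(v-K[1,2])/K[1,1]*d,d],-1)
    return (c-E[:3,3])@E[:3,:3]   # R^T (c-t)
def save(n,p): cv2.imwrite(f"pics/{n}.png",p[...,::-1])
E
python3 - <<'E'
from h import *
for n in("top","side"):
    p,d,K,E=grab(n); save(n+"0",p); np.savez(n+"0",p=p,d=d,K=K,E=E)
    print(n,K[0,0],-E[:3,:3].T@E[:3,3],E[2,:3],(d==0).mean())
print(arm.read_state(), arm.hold_point_z)
E
```

```text
pics
top 361.43651187037324 [0.48911356 0.02347347 1.0917648 ] [ 0.10154805 -0.00456513 -0.99482016] 0.0037734375
side 460.8400817874014 [0.04256845 1.11550622 0.84125871] [ 0.40179613 -0.76030601 -0.51038676] 0.00403515625
{'clock': 0.1, 'joints': array([ 1.09548739,  0.59201877,  0.04832199,  1.60969512, -0.03329034,
        0.94270489, -0.0337079 ]), 'dq': array([ 0.00208145, -0.00081909, -0.0001207 , -0.00379435, -0.00045249,
       -0.00109008, -0.00060418]), 'effort': array([ 4.42511926e-03, -5.49995470e+01,  1.55277997e+00, -1.98825538e+01,
        9.67991247e-03,  3.82429484e-03, -1.81514366e-06]), 'tcp_pos': array([ 0.26985339, -0.67210338,  0.23026151]), 'tcp_rot': array([ 3.14146194e+00,  2.01703530e-03, -1.18892415e+00]), 'contact_force': array([ 0.23763542,  0.6354274 , -0.36819119]), 'torque': array([-0.05217885, -0.0056027 , -0.00710076]), 'gripper_width': 1.0023001503304945} 0.0187
```

View pics/top0.png

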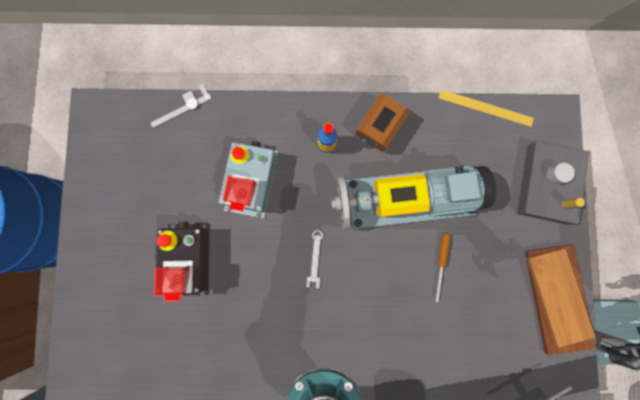

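View pics/side0.png

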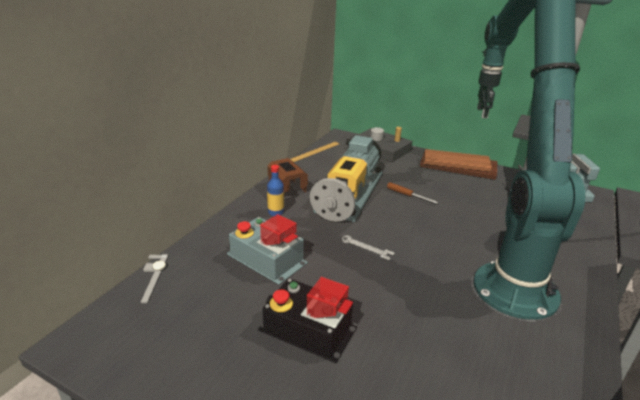

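Top view: the yellow guard with its black pad is at (404,195), between the motor (465,185) and the disc (345,203). Its look-alike is the brown guard at (383,122). The blue-grey station is at (245,180), with its flap lip at about (236,208), stop button at (240,154) and lamp at (262,158). The black look-alike station is at (180,265). I choose the yellow guard and the blue-grey station.

```bash
cat > m.py <<'E'
from h import *
import sys
z=np.load("top0.npz"); p,d,K,E=[z[k] for k in"pdKE"]; C=cloud(d,K,E)
def rayz(u,v,zz):
    r=E[:3,:3].T@np.array([(u-K[0,2])/K[0,0],(v-K[1,2])/K[1,1],1]); o=-E[:3,:3].T@E[:3,3]
    return o+r*(zz-o[2])/r[2]
H=cv2.cvtColor(p,cv2.COLOR_RGB2HSV)
def comps(name,lo,hi,roi,zr=None,minA=12):
    m=cv2.inRange(H,lo,hi); r=np.zeros_like(m); u0,v0,u1,v1=roi; r[v0:v1,u0:u1]=m[v0:v1,u0:u1]
    if zr: r[(C[...,2]<zr[0])|(C[...,2]>zr[1])]=0
    n,l,s,c=cv2.connectedComponentsWithStats(r)
    for i in range(1,n):
        if s[i,4]<minA: continue
        q=C[l==i]; zm=np.median(q[:,2]); rect=cv2.minAreaRect(np.argwhere(l==i)[:,::-1].astype(np.float32))
        xy=np.array([rayz(u,v,zm)[:2] for v,u in np.argwhere(l==i)],np.float32)
        R=cv2.minAreaRect(xy)
        print(name,"px",c[i].round(1),"A",s[i,4],"z",zm.round(4),"xyz",rayz(*c[i],zm).round(4),"rect c",np.round(R[0],4),"size",np.round(R[1],4),"ang",round(R[2],1))
comps("pad",(0,0,0),(180,255,70),(385,180,425,210),(.12,.16))
comps("yellow",(20,120,100),(35,255,255),(370,165,440,225),(.12,.16))
comps("btn",(0,150,90),(8,255,255),(225,140,255,170),(.09,.13),5)
comps("ring",(20,120,100),(35,255,255),(225,140,255,170))
comps("lamp",(40,60,40),(85,255,255),(250,145,275,170),None,5)
comps("flap",(0,130,90),(10,255,255),(215,170,265,222),None)
comps("face",(80,15,90),(110,120,255),(215,135,285,222),(.07,.09),30)
comps("flaptop",(0,130,90),(10,255,255),(215,170,265,222),(.135,.155))
comps("fliplip",(0,130,90),(10,255,255),(215,200,265,222),(.105,.13))
for n,roi in(("top",(200,130,300,230)),("top",(330,150,510,240))):
    u0,v0,u1,v1=roi; save(f"crop{u0}",cv2.resize(p[v0:v1,u0:u1],None,fx=3.3 if u0>300 else 5,fy=3.3 if u0>300 else 5,interpolation=cv2.INTER_CUBIC))
a=cv2.imread("pics/crop200.png"); b=cv2.imread("pics/crop330.png")
s=cv2.imread("pics/side0.png"); s=cv2.resize(s[200:290,215:315],(300,270))
W=np.zeros((600,800,3),np.uint8); W[:297,:594]=b[:297,:594]; a=cv2.resize(a,(300,300)); W[300:600,:300]=a; W[300:570,320:620]=s
cv2.imwrite("pics/crops.png",W)
E
python3 m.py
```

```text
pad px [394.2 190.7] A 12 z 0.1372 xyz [ 0.6152 -0.1829  0.1372] rect c [ 0.6144 -0.1835] size [0.0054 0.0134] ang 0.7
yellow px [402.6 194.8] A 1525 z 0.1342 xyz [ 0.6048 -0.2058  0.1342] rect c [ 0.6057 -0.2061] size [0.0994 0.1333] ang 7.2
btn px [237.6 152.5] A 106 z 0.11 xyz [0.72   0.2437 0.11  ] rect c [0.7201 0.244 ] size [0.032  0.0273] ang 45.8
ring px [241.5 157. ] A 112 z 0.0838 xyz [0.7134 0.2382 0.0838] rect c [0.7158 0.2403] size [0.0385 0.0491] ang 37.8
lamp px [259.7 157.9] A 24 z 0.0967 xyz [0.7086 0.1845 0.0967] rect c [0.7083 0.185 ] size [0.0114 0.0141] ang 0.7
flap px [238.1 192.3] A 769 z 0.1424 xyz [0.6053 0.2314 0.1424] rect c [0.601  0.2318] size [0.0734 0.0866] ang 80.6
face px [253.8 170.6] A 1195 z 0.0803 xyz [0.6753 0.2028 0.0803] rect c [0.6593 0.2231] size [0.1247 0.1791] ang 79.9
face px [221.6 196.4] A 38 z 0.079 xyz [0.6008 0.2914 0.079 ] rect c [0.6062 0.2926] size [0.0576 0.0185] ang 10.6
flaptop px [238.  190.4] A 652 z 0.1428 xyz [0.6103 0.2318 0.1428] rect c [0.6104 0.2318] size [0.0702 0.0681] ang 80.5
fliplip px [236.1 206.4] A 89 z 0.1163 xyz [0.5699 0.2412 0.1163] rect c [0.5701 0.2405] size [0.04   0.0175] ang 84.9
```

View pics/crops.png

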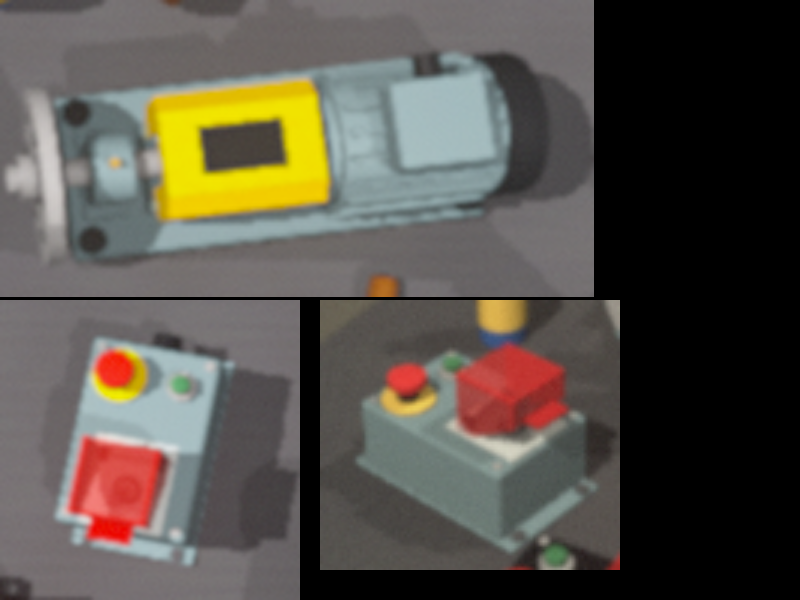

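The crops confirm my choices: the yellow guard with its black pad, and the blue-grey station, whose lip points toward the robot. The station's face rectangle, flap top and button/lamp positions all agree on an origin of about (0.610, 0.232) and a yaw of about -10°. Next I refine the pad position and work out the first move.

```bash
cat >> h.py <<'E'
def to(x,y,z,yaw):
    s=arm.read_state(); t=s["tcp_pos"]; a=s["tcp_rot"][2]; d=(np.array([x,y,z])-t)*1000
    X=np.array([np.cos(a),np.sin(a),0]);Y=np.array([np.sin(a),-np.cos(a),0])
    dt=-(yaw-a); dt=(dt+np.pi)%(2*np.pi)-np.pi
    print("t",round(s["clock"],2),"tcp",t.round(4),"yaw",round(a,3),"F",s["contact_force"].round(1),"-> slide",np.round([d@X,d@Y,-d[2]],1),"turn",round(dt,3))
E
python3 - <<'E'
from h import *
z=np.load("top0.npz"); p,d,K,E=[z[k] for k in"pdKE"]
C=cloud(d,K,E)
m=(p.astype(int).max(-1)<95).astype(np.uint8); r=np.zeros_like(m); r[183:206,388:420]=m[183:206,388:420]
n,l,s,c=cv2.connectedComponentsWithStats(r); i=1+s[1:,4].argmax(); print(c[i],s[i], "z",np.median(C[l==i][:,2]))
v,u=np.nonzero(l==i); o=-E[:3,:3].T@E[:3,3]
q=(np.stack([(u-K[0,2])/K[0,0],(v-K[1,2])/K[1,1],1+0*u],-1))@E[:3,:3]; q=o+q*((.139-o[2])/q[:,2:])
print(q.mean(0),cv2.minAreaRect(q[:,:2].astype(np.float32)))
# highest things to the right of drive
w=(C[...,0]>.2)&(C[...,0]<.75)&(C[...,1]<-.3)&(C[...,1]>-.6); print(np.percentile(C[w][:,2],[90,99]))
to(.605,-.208,.24,.11)
E
```

```text
[403.12727273 193.68363636] [391 187  25  14 275] z 0.13731544381018754
[ 0.60722149 -0.20602259  0.139     ] ((0.6071563959121704, -0.20591537654399872), (0.03155643120408058, 0.06133241951465607), 7.053984642028809)
[0.12665452 0.17199253]
t 0.1 tcp [ 0.2699 -0.6721  0.2303] yaw -1.189 F [ 0.2  0.6 -0.4] -> slide [-305.8 -484.    -9.7] turn -1.299
```

Call:
servo_tool --steps '[{"slide":[-5,-10,-10],"turn":-0.1,"claw":255},{"slide":[-20,-32,-25],"turn":-0.2,"claw":255},{"slide":[-40,-64,-25],"turn":-0.3,"claw":255},{"slide":[-60,-96,-25],"turn":-0.4,"claw":255},{"slide":[-80,-128,-25],"turn":-0.5,"claw":255},{"slide":[-100,-160,-25],"turn":-0.6,"claw":255},{"slide":[-120,-192,-25],"turn":-0.7,"claw":255},{"slide":[-140,-224,-25],"turn":-0.8,"claw":255},{"slide":[-160,-256,-25],"turn":-0.9,"claw":255},{"slide":[-180,-288,-25],"turn":-1.0,"claw":255},{"slide":[-200,-318,-25],"turn":-1.1,"claw":255},{"slide":[-210,-334,-25],"turn":-1.2,"claw":255}]'

```text
clock: 1.1
tcp_pos: [0.5048, -0.3477, 0.2563]
tcp_rot: [-3.139, -0.001, 0.022]
contact_force: [0.7, 1.2, 0.4]
gripper_width: 0.001
```

```bash
python3 -c "
from h import *
to(.607,-.206,.165,.12)"
```

```text
t 1.1 tcp [ 0.5048 -0.3477  0.2563] yaw 0.022 F [0.7 1.2 0.4] -> slide [ 105.3 -139.4   91.3] turn -0.098
```

Call:
servo_tool --steps '[{"slide":[20,-25,0],"turn":-0.05,"claw":255},{"slide":[45,-58,0],"turn":-0.1,"claw":255},{"slide":[70,-92,5],"turn":-0.1,"claw":255},{"slide":[92,-122,15],"turn":-0.1,"claw":255},{"slide":[103,-137,35],"turn":-0.1,"claw":255},{"slide":[105,-139,55],"turn":-0.1,"claw":255},{"slide":[105,-139,75],"turn":-0.1,"claw":255},{"slide":[105,-139,88],"turn":-0.1,"claw":255},{"slide":[105,-139,91],"turn":-0.1,"claw":255},{"slide":[105,-139,91],"turn":-0.1,"claw":255}]'

```text
clock: 1.93
tcp_pos: [0.6041, -0.2137, 0.164]
tcp_rot: [-3.141, 0.003, 0.11]
contact_force: [0.7, 0.3, 0.1]
gripper_width: 0.0
```

```bash
python3 -c "
from h import *
to(.607,-.206,.142,.12)
p,d,K,E=grab('side'); q=cv2.resize(p[120:240,290:410],(480,480),interpolation=2)
p2,*_=grab('top'); q2=p2[120:240,340:460]
save('press0',np.hstack([q,cv2.resize(q2,(320,480))]))"
```

```text
t 1.93 tcp [ 0.6041 -0.2137  0.164 ] yaw 0.11 F [0.7 0.3 0.1] -> slide [ 3.7 -7.4 22. ] turn -0.01
```

View pics/press0.png

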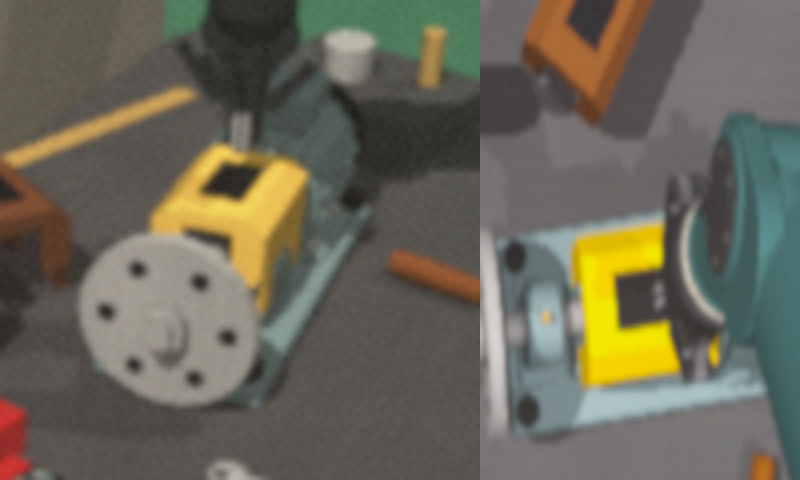

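The shut fingers (crop pixel 243,130) hang over the black pad (230,180), slightly toward the motor, as the state also shows. I correct by 4/-7 mm and go down gently.

Call:
servo_tool --steps '[{"slide":[2,-4,4],"turn":0,"claw":255},{"slide":[4,-7,9],"turn":0,"claw":255},{"slide":[4,-7,13],"turn":0,"claw":255},{"slide":[4,-7,17],"turn":0,"claw":255},{"slide":[4,-7,19],"turn":0,"claw":255},{"slide":[4,-7,20],"turn":0,"claw":255},{"slide":[4,-7,21],"turn":0,"claw":255},{"slide":[4,-7,22],"turn":0,"claw":255}]'

```text
clock: 2.7
tcp_pos: [0.6085, -0.2061, 0.1432]
tcp_rot: [3.141, -0.0, 0.111]
contact_force: [-0.6, -0.9, 0.1]
gripper_width: 0.0
```

Call:
servo_tool --steps '[{"slide":[0,0,1],"turn":0,"claw":255},{"slide":[0,0,2],"turn":0,"claw":255},{"slide":[0,0,3],"turn":0,"claw":255},{"slide":[0,0,4],"turn":0,"claw":255}]'

```text
clock: 3.03
tcp_pos: [0.6085, -0.206, 0.1393]
tcp_rot: [3.142, -0.0, 0.111]
contact_force: [-0.4, -0.4, 0.9]
gripper_width: -0.002
```

Call:
servo_tool --steps '[{"slide":[0,0,1],"turn":0,"claw":255},{"slide":[0,0,2],"turn":0,"claw":255}]'

```text
clock: 3.2
tcp_pos: [0.6093, -0.2059, 0.1382]
tcp_rot: [3.141, -0.001, 0.111]
contact_force: [-1.2, 0.3, 7.5]
gripper_width: 0.002
```

Call:
servo_tool --steps '[{"slide":[0,0,0.7],"turn":0,"claw":255},{"slide":[0,0,1.4],"turn":0,"claw":255},{"slide":[0,0,2],"turn":0,"claw":255}]'

```text
clock: 3.45
tcp_pos: [0.6107, -0.2058, 0.1374]
tcp_rot: [3.14, -0.004, 0.111]
contact_force: [-1.3, -0.0, 9.8]
gripper_width: 0.003
```

Call:
servo_tool --steps '[{"slide":[0,0,0.7],"turn":0,"claw":255},{"slide":[0,0,1.4],"turn":0,"claw":255},{"slide":[0,0,2],"turn":0,"claw":255}]'

```text
clock: 3.7
tcp_pos: [0.612, -0.206, 0.1363]
tcp_rot: [3.14, -0.007, 0.111]
contact_force: [0.9, 0.2, 12.4]
gripper_width: -0.001
```

Call:
servo_tool --steps '[{"slide":[-1,0,0.7],"turn":0,"claw":255},{"slide":[-2,0,1.4],"turn":0,"claw":255},{"slide":[-2,0,2],"turn":0,"claw":255}]'

```text
clock: 3.95
tcp_pos: [0.6103, -0.2063, 0.1344]
tcp_rot: [3.139, -0.008, 0.111]
contact_force: [1.7, -0.6, 9.8]
gripper_width: 0.001
```

Call:
servo_tool --steps '[{"slide":[0,0,0.7],"turn":0,"claw":255},{"slide":[0,0,1.4],"turn":0,"claw":255},{"slide":[0,0,2],"turn":0,"claw":255}]'

```text
clock: 4.2
tcp_pos: [0.6104, -0.2063, 0.132]
tcp_rot: [3.139, -0.008, 0.111]
contact_force: [0.5, 0.4, 6.2]
gripper_width: -0.005
```

Call:
servo_tool --steps '[{"slide":[0,0,0.7],"turn":0,"claw":255},{"slide":[0,0,1.4],"turn":0,"claw":255},{"slide":[0,0,2],"turn":0,"claw":255}]'

```text
clock: 4.45
tcp_pos: [0.6068, -0.2062, 0.1276]
tcp_rot: [3.141, -0.001, 0.111]
contact_force: [0.7, 0.1, -0.4]
gripper_width: 0.001
```

Call:
servo_tool --steps '[{"slide":[0,0,0.7],"turn":0,"claw":255},{"slide":[0,0,1.4],"turn":0,"claw":255},{"slide":[0,0,2],"turn":0,"claw":255}]'

```text
clock: 4.7
tcp_pos: [0.6058, -0.2061, 0.1246]
tcp_rot: [-3.141, 0.001, 0.111]
contact_force: [-0.5, 0.7, -0.2]
gripper_width: -0.004
```

Call:
servo_tool --steps '[{"slide":[0,0,0.7],"turn":0,"claw":255},{"slide":[0,0,1.4],"turn":0,"claw":255},{"slide":[0,0,2],"turn":0,"claw":255}]'

```text
clock: 4.95
tcp_pos: [0.606, -0.2061, 0.1241]
tcp_rot: [3.142, 0.001, 0.111]
contact_force: [-3.8, 1.3, 11.3]
gripper_width: 0.002
```

Call:
servo_tool --steps '[{"slide":[0,0,0.7],"turn":0,"claw":255},{"slide":[0,0,1.4],"turn":0,"claw":255},{"slide":[0,0,2],"turn":0,"claw":255}]'

```text
clock: 5.2
tcp_pos: [0.6061, -0.2061, 0.124]
tcp_rot: [3.141, 0.002, 0.111]
contact_force: [-5.8, 1.4, 21.8]
gripper_width: 0.004
```

The clips gave way at about 12 N. The resistance then vanished, and the guard stopped hard at a top height of 0.124 m, which is exactly home. Now I lift off and go to the station.

Call:
servo_tool --steps '[{"slide":[0,0,-6],"turn":0,"claw":255},{"slide":[0,0,-20],"turn":0,"claw":255},{"slide":[0,0,-45],"turn":0,"claw":255},{"slide":[0,0,-75],"turn":0,"claw":255},{"slide":[0,0,-105],"turn":0,"claw":255},{"slide":[-5,-20,-125],"turn":-0.1,"claw":255},{"slide":[-15,-50,-135],"turn":-0.2,"claw":255},{"slide":[-25,-85,-135],"turn":-0.3,"claw":255},{"slide":[-35,-120,-135],"turn":-0.4,"claw":255},{"slide":[-40,-155,-135],"turn":-0.5,"claw":255},{"slide":[-40,-190,-135],"turn":-0.6,"claw":255},{"slide":[-40,-220,-135],"turn":-0.7,"claw":255}]'

```text
clock: 6.2
tcp_pos: [0.5413, 0.0104, 0.2565]
tcp_rot: [-3.142, -0.0, 0.817]
contact_force: [0.1, 0.4, 0.7]
gripper_width: -0.002
```

```bash
python3 -c "
from h import *
to(.531,.246,.22,1.394)"
```

```text
t 6.2 tcp [0.5413 0.0104 0.2565] yaw 0.817 F [0.1 0.4 0.7] -> slide [ 164.8 -168.7   36.5] turn -0.577
```

Call:
servo_tool --steps '[{"slide":[20,-22,0],"turn":-0.1,"claw":255},{"slide":[42,-44,0],"turn":-0.2,"claw":255},{"slide":[64,-66,5],"turn":-0.3,"claw":255},{"slide":[86,-88,10],"turn":-0.4,"claw":255},{"slide":[108,-110,15],"turn":-0.5,"claw":255},{"slide":[130,-132,20],"turn":-0.57,"claw":255},{"slide":[148,-150,26],"turn":-0.57,"claw":255},{"slide":[159,-162,32],"turn":-0.57,"claw":255},{"slide":[164,-168,36],"turn":-0.57,"claw":255},{"slide":[164,-168,36],"turn":-0.57,"claw":255},{"slide":[164,-168,36],"turn":-0.57,"claw":255}]'

```text
clock: 7.12
tcp_pos: [0.5334, 0.2417, 0.2199]
tcp_rot: [-3.141, 0.002, 1.381]
contact_force: [0.3, -0.8, 0.6]
gripper_width: -0.001
```

```bash
python3 -c "
from h import *
to(.531,.246,.092,1.394)
z=np.load('top0.npz')
p,d,K,E=grab('side'); C=cloud(d,K,E); H=cv2.cvtColor(p,cv2.COLOR_RGB2HSV)
def proj(P,K,E): c=E[:3,:3]@P+E[:3,3]; c=K@c; return c[:2]/c[2]
print('guard top proj',proj(np.array([.607,-.206,.124]),K,E))
st=lambda x,y,z:np.array([.610+x*.9845+y*.1754,.232-x*.1754+y*.9845,z])
q=p.copy()
for P in [(-52,0,114),(-52,20,114),(-52,-20,114),(30,0,88),(-40,62,82),(140,62,82),(-40,-62,82)]:
    u=proj(st(P[0]/1e3,P[1]/1e3,P[2]/1e3),K,E); cv2.circle(q,tuple(int(round(a)) for a in u),0,(0,255,0),-1)
a=cv2.resize(q[180:300,210:330],(480,480),interpolation=2); b=cv2.resize(p[130:230,300:400],(320,320),interpolation=2)
b=np.vstack([b,np.zeros((160,320,3),np.uint8)]); save('st1',np.hstack([a,b]))"
```

```text
t 7.12 tcp [0.5334 0.2417 0.2199] yaw 1.381 F [ 0.3 -0.8  0.6] -> slide [  3.7  -3.1 127.9] turn -0.013
guard top proj [347.84154845 168.14454434]
```

View pics/st1.png

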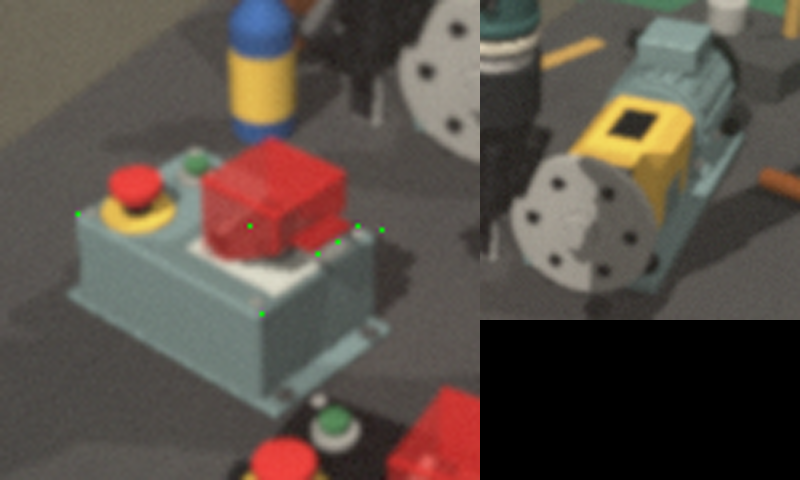

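The projected station points fall on the box corners (262,313) and (78,214) and on the lip edge (338,242) to within about 3 mm. The guard at right sits low and level. Next I go down in front of the lip.

Call:
servo_tool --steps '[{"slide":[2,0,10],"turn":-0.013,"claw":255},{"slide":[4,0,35],"turn":-0.013,"claw":255},{"slide":[4,0,65],"turn":-0.013,"claw":255},{"slide":[4,0,95],"turn":-0.013,"claw":255},{"slide":[4,0,115],"turn":-0.013,"claw":255},{"slide":[4,0,125],"turn":-0.013,"claw":255},{"slide":[4,0,128],"turn":-0.013,"claw":255},{"slide":[4,0,128],"turn":-0.013,"claw":255}]'

```text
clock: 7.83
tcp_pos: [0.5344, 0.2459, 0.0919]
tcp_rot: [-3.141, 0.001, 1.393]
contact_force: [-0.2, 0.3, 0.9]
gripper_width: -0.001
```

```bash
cat >> h.py <<'E'
def sta():
    s=arm.read_state(); t=s["tcp_pos"]; a=-.1763; d=t-[.610,.232,0]; f=s["contact_force"]
    c,n=np.cos(a),np.sin(a)
    print("t",round(s["clock"],2),"station xyz mm",np.round([(d[0]*c+d[1]*n)*1e3,(-d[0]*n+d[1]*c)*1e3,t[2]*1e3],1),"F",np.round([f[0]*c+f[1]*n,-f[0]*n+f[1]*c,f[2]],1),"yaw",s["tcp_rot"][2].round(3))
E
python3 -c "
from h import *
sta()
p,d,K,E=grab('side'); save('st2',cv2.resize(p[170:290,210:330],(480,480),interpolation=2))"
```

```text
t 7.83 station xyz mm [-76.9   0.5  91.9] F [-0.2  0.2  0.9] yaw 1.393
```

View pics/st2.png

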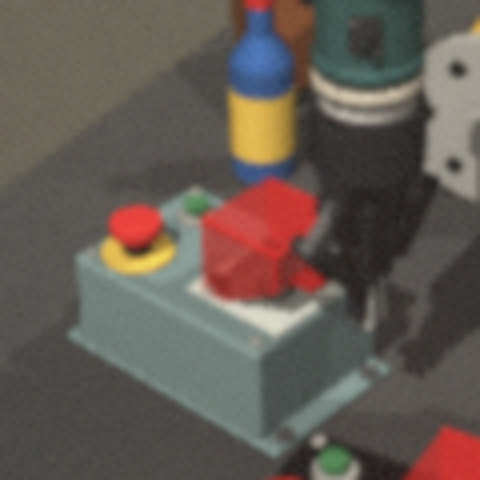

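The shut fingers (370,300) stand in front of the lip (315,285), clear of everything. I move in slowly to touch it.

Call:
servo_tool --steps '[{"slide":[0,-3,0],"turn":0,"claw":255},{"slide":[0,-6,0],"turn":0,"claw":255},{"slide":[0,-9,0],"turn":0,"claw":255},{"slide":[0,-11,0],"turn":0,"claw":255},{"slide":[0,-12,0],"turn":0,"claw":255}]'

```text
clock: 8.3
tcp_pos: [0.5221, 0.249, 0.0929]
tcp_rot: [3.141, -0.0, 1.395]
contact_force: [-0.6, 0.6, 0.2]
gripper_width: 0.0
```

```bash
python3 -c "
from h import *
sta()"
```

```text
t 8.3 station xyz mm [-89.6   1.3  92.9] F [-0.7  0.4  0.2] yaw 1.395
```

Call:
servo_tool --steps '[{"slide":[0,-1,0],"turn":0,"claw":255},{"slide":[0,-2,0],"turn":0,"claw":255},{"slide":[0,-3,0],"turn":0,"claw":255}]'

```text
clock: 8.55
tcp_pos: [0.5195, 0.2492, 0.0923]
tcp_rot: [3.142, -0.0, 1.394]
contact_force: [-0.5, 0.0, 0.1]
gripper_width: 0.002
```

```bash
python3 -c "
from h import *
sta()"
```

```text
t 8.55 station xyz mm [-92.1   1.1  92.3] F [-0.5 -0.1  0.1] yaw 1.394
```

At this yaw, tool +y is station +x, so I had backed away. I reverse.

Call:
servo_tool --steps '[{"slide":[0,4,0],"turn":0,"claw":255},{"slide":[0,10,0],"turn":0,"claw":255},{"slide":[0,16,0],"turn":0,"claw":255},{"slide":[0,21,0],"turn":0,"claw":255},{"slide":[0,24,0],"turn":0,"claw":255},{"slide":[0,26,0],"turn":0,"claw":255}]'

```text
clock: 9.05
tcp_pos: [0.5461, 0.2443, 0.0922]
tcp_rot: [3.141, -0.0, 1.393]
contact_force: [-0.7, -0.2, 0.1]
gripper_width: -0.001
```

Call:
servo_tool --steps '[{"slide":[0,1,0],"turn":0,"claw":255},{"slide":[0,2,0],"turn":0,"claw":255},{"slide":[0,3,0],"turn":0,"claw":255}]'

```text
clock: 9.3
tcp_pos: [0.5478, 0.2442, 0.0923]
tcp_rot: [-3.141, 0.0, 1.394]
contact_force: [0.4, 0.2, -0.3]
gripper_width: 0.002
```

```bash
python3 -c "
from h import *
sta()"
```

```text
t 9.3 station xyz mm [-63.3   1.1  92.3] F [ 0.3  0.3 -0.3] yaw 1.394
```

Call:
servo_tool --steps '[{"slide":[0,1,0],"turn":0,"claw":255},{"slide":[0,2,0],"turn":0,"claw":255},{"slide":[0,3,0],"turn":0,"claw":255}]'

```text
clock: 9.55
tcp_pos: [0.5504, 0.2438, 0.0923]
tcp_rot: [-3.141, 0.0, 1.394]
contact_force: [-2.1, 0.4, 2.2]
gripper_width: -0.004
```

Call:
servo_tool --steps '[{"slide":[0,1,0],"turn":0,"claw":255},{"slide":[0,2,0],"turn":0,"claw":255}]'

```text
clock: 9.72
tcp_pos: [0.5504, 0.2437, 0.0922]
tcp_rot: [-3.138, 0.001, 1.395]
contact_force: [-6.8, 1.1, 3.9]
gripper_width: 0.002
```

```bash
python3 -c "
from h import *
sta()"
```

```text
t 9.72 station xyz mm [-60.7   1.1  92.2] F [-6.9 -0.1  3.9] yaw 1.395
```

Call:
servo_tool --steps '[{"slide":[0,0.5,-2],"turn":0,"claw":255},{"slide":[0,1,-4],"turn":0,"claw":255},{"slide":[0,2,-6],"turn":0,"claw":255},{"slide":[0,3,-8],"turn":0,"claw":255}]'

```text
clock: 10.05
tcp_pos: [0.5532, 0.2431, 0.0998]
tcp_rot: [-3.137, 0.001, 1.395]
contact_force: [-6.6, 1.1, 0.1]
gripper_width: 0.0
```

```bash
python3 -c "
from h import *
sta()
p,d,K,E=grab('side'); save('st3',cv2.resize(p[170:290,210:330],(480,480),interpolation=2))"
```

```text
t 10.05 station xyz mm [-57.8   1.   99.8] F [-6.7 -0.   0.1] yaw 1.395
```

View pics/st3.png

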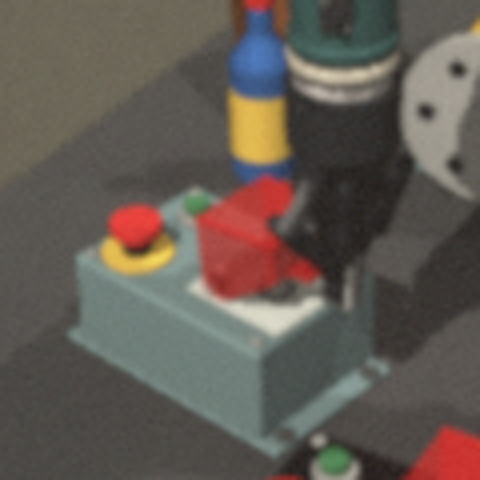

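The flap has begun to lift: the gap beneath it (270,290) is wider, and the finger moved 2.9 / 7.6 mm at steady 6.7 N, which matches the arc. I keep following the arc.

Call:
servo_tool --steps '[{"slide":[0,0.8,-2],"turn":0,"claw":255},{"slide":[0,1.8,-4],"turn":0,"claw":255},{"slide":[0,2.8,-6],"turn":0,"claw":255},{"slide":[0,4,-8],"turn":0,"claw":255},{"slide":[0,5.2,-10],"turn":0,"claw":255},{"slide":[0,6.5,-12],"turn":0,"claw":255}]'

```text
clock: 10.6
tcp_pos: [0.5596, 0.242, 0.112]
tcp_rot: [-3.138, 0.001, 1.395]
contact_force: [-5.8, 1.5, 0.8]
gripper_width: 0.001
```

```bash
python3 -c "
from h import *
sta()"
```

```text
t 10.6 station xyz mm [-51.3   1.  112. ] F [-6.   0.5  0.8] yaw 1.395
```

Call:
servo_tool --steps '[{"slide":[0,1.3,-2],"turn":0,"claw":255},{"slide":[0,3,-4],"turn":0,"claw":255},{"slide":[0,5,-6],"turn":0,"claw":255},{"slide":[0,7,-6.5],"turn":0,"claw":255},{"slide":[0,9,-6.5],"turn":0,"claw":255},{"slide":[0,11,-6.5],"turn":0,"claw":255}]'

```text
clock: 11.1
tcp_pos: [0.5648, 0.241, 0.1187]
tcp_rot: [-3.129, 0.005, 1.396]
contact_force: [-20.3, 1.7, 12.2]
gripper_width: -0.002
```

```bash
python3 -c "
from h import *
sta()
p,d,K,E=grab('side'); save('st4',cv2.resize(p[150:290,200:340],(560,560),interpolation=2))"
```

```text
t 11.1 station xyz mm [-46.1   1.  118.7] F [-20.2  -1.9  12.2] yaw 1.396
```

View pics/st4.png

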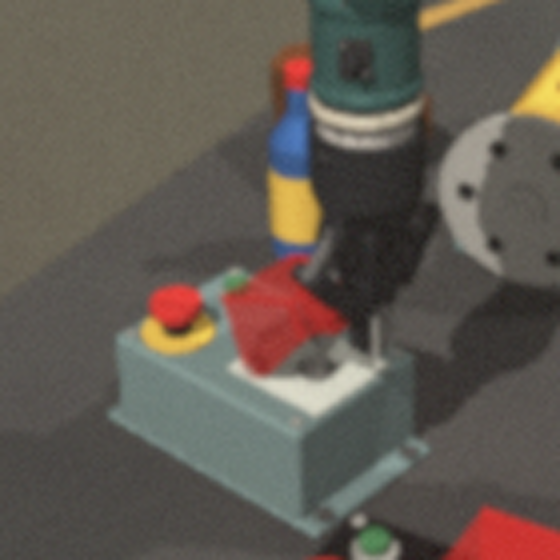

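The force rose to 20 N because the lip sticks to the pad when pushed level. The 20 N / 12 N ratio fits friction at the lip alone. The picture shows the flap about 22° open and the toggle not yet touched. I ease off by rising along the arc.

Call:
servo_tool --steps '[{"slide":[0,-0.5,-2],"turn":0,"claw":255},{"slide":[0,-0.5,-4],"turn":0,"claw":255},{"slide":[0,0.5,-6],"turn":0,"claw":255},{"slide":[0,1.5,-8],"turn":0,"claw":255},{"slide":[0,2.5,-9],"turn":0,"claw":255}]'

```text
clock: 11.57
tcp_pos: [0.5727, 0.2397, 0.128]
tcp_rot: [-3.138, 0.002, 1.395]
contact_force: [-8.3, 1.1, 4.7]
gripper_width: -0.004
```

```bash
python3 -c "
from h import *
sta()"
```

```text
t 11.57 station xyz mm [-38.   1. 128.] F [-8.3 -0.4  4.7] yaw 1.395
```

Call:
servo_tool --steps '[{"slide":[0,0,1.5],"turn":0,"claw":255},{"slide":[0,0,3],"turn":0,"claw":255},{"slide":[0,0,4.5],"turn":0,"claw":255}]'

```text
clock: 11.82
tcp_pos: [0.569, 0.2404, 0.1236]
tcp_rot: [-3.132, 0.004, 1.396]
contact_force: [-16.0, 0.8, 11.1]
gripper_width: -0.002
```

```bash
python3 -c "
from h import *
sta()"
```

```text
t 11.82 station xyz mm [-41.9   1.1 123.6] F [-15.9  -2.1  11.1] yaw 1.396
```

Sliding on the pad does not work here: the friction ratio is at least 0.7 and the lip simply follows. Instead I lower the flap gently back along the arc and take the lip again higher up the finger, with the tip at about 78 mm.

Call:
servo_tool --steps '[{"slide":[0,-4,1],"turn":0,"claw":255},{"slide":[0,-8,2.5],"turn":0,"claw":255},{"slide":[0,-10.5,5],"turn":0,"claw":255},{"slide":[0,-13,8],"turn":0,"claw":255},{"slide":[0,-15,11],"turn":0,"claw":255},{"slide":[0,-17,14],"turn":0,"claw":255},{"slide":[0,-19,17.5],"turn":0,"claw":255},{"slide":[0,-20.5,21],"turn":0,"claw":255},{"slide":[0,-22,24.5],"turn":0,"claw":255},{"slide":[0,-23.5,28],"turn":0,"claw":255},{"slide":[0,-27,29],"turn":0,"claw":255},{"slide":[0,-32,29],"turn":0,"claw":255}]'

```text
clock: 12.82
tcp_pos: [0.546, 0.2444, 0.0941]
tcp_rot: [3.139, -0.001, 1.393]
contact_force: [0.4, 0.6, 0.4]
gripper_width: -0.001
```

```bash
python3 -c "
from h import *
sta()"
```

```text
t 12.82 station xyz mm [-65.2   1.   94.1] F [0.3 0.7 0.4] yaw 1.393
```

Call:
servo_tool --steps '[{"slide":[0,-2,4],"turn":0,"claw":255},{"slide":[0,-2,10],"turn":0,"claw":255},{"slide":[0,-2,15],"turn":0,"claw":255},{"slide":[0,-2,17],"turn":0,"claw":255},{"slide":[0,0,17],"turn":0,"claw":255},{"slide":[0,2,17],"turn":0,"claw":255},{"slide":[0,4,17],"turn":0,"claw":255},{"slide":[0,5.5,17],"turn":0,"claw":255},{"slide":[0,6.5,17],"turn":0,"claw":255}]'

```text
clock: 13.57
tcp_pos: [0.5493, 0.244, 0.0773]
tcp_rot: [-3.14, 0.0, 1.394]
contact_force: [-5.2, 2.0, 1.9]
gripper_width: -0.0
```

```bash
python3 -c "
from h import *
sta()"
```

```text
t 13.57 station xyz mm [-61.9   1.2  77.3] F [-5.5  1.   1.9] yaw 1.394
```

Now I follow the arc up to about 15° in one call.

Call:
servo_tool --steps '[{"slide":[0,1,-2],"turn":0,"claw":255},{"slide":[0,2,-4.5],"turn":0,"claw":255},{"slide":[0,3,-7],"turn":0,"claw":255},{"slide":[0,4.2,-9.5],"turn":0,"claw":255},{"slide":[0,5.4,-12],"turn":0,"claw":255},{"slide":[0,6.7,-14.5],"turn":0,"claw":255},{"slide":[0,8.1,-17],"turn":0,"claw":255},{"slide":[0,9.6,-19.5],"turn":0,"claw":255}]'

```text
clock: 14.23
tcp_pos: [0.5588, 0.2422, 0.097]
tcp_rot: [-3.14, 0.001, 1.395]
contact_force: [-5.7, 0.5, -0.4]
gripper_width: 0.003
```

```bash
python3 -c "
from h import *
sta()"
```

```text
t 14.23 station xyz mm [-52.2   1.   97. ] F [-5.7 -0.5 -0.4] yaw 1.395
```

Call:
servo_tool --steps '[{"slide":[0,1.8,-2.5],"turn":0,"claw":255},{"slide":[0,3.6,-5],"turn":0,"claw":255},{"slide":[0,5.6,-7.5],"turn":0,"claw":255},{"slide":[0,7.6,-10],"turn":0,"claw":255},{"slide":[0,9.8,-12.5],"turn":0,"claw":255},{"slide":[0,12,-15],"turn":0,"claw":255},{"slide":[0,14.4,-17.5],"turn":0,"claw":255}]'

```text
clock: 14.82
tcp_pos: [0.574, 0.2394, 0.1146]
tcp_rot: [-3.141, 0.0, 1.394]
contact_force: [-4.5, 1.1, -0.3]
gripper_width: -0.002
```

```bash
python3 -c "
from h import *
sta()"
```

```text
t 14.82 station xyz mm [-36.7   1.  114.6] F [-4.6  0.3 -0.3] yaw 1.394
```

Call:
servo_tool --steps '[{"slide":[0,1.5,-1],"turn":0,"claw":255},{"slide":[0,3,-2],"turn":0,"claw":255},{"slide":[0,4.5,-3],"turn":0,"claw":255},{"slide":[0,6,-3.5],"turn":0,"claw":255}]'

```text
clock: 15.15
tcp_pos: [0.5789, 0.2386, 0.1185]
tcp_rot: [-3.14, 0.001, 1.394]
contact_force: [-8.7, 0.2, 6.6]
gripper_width: -0.002
```

```bash
python3 -c "
from h import *
sta()
p,d,K,E=grab('side'); save('st5',cv2.resize(p[150:290,200:340],(560,560),interpolation=2))"
```

```text
t 15.15 station xyz mm [-31.8   1.  118.5] F [-8.6 -1.3  6.6] yaw 1.394
```

View pics/st5.png

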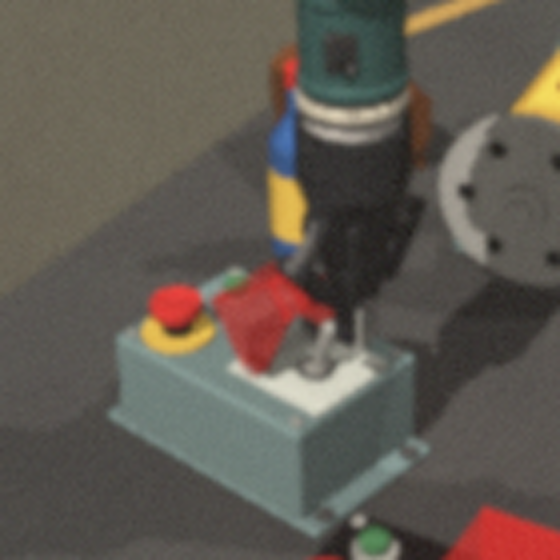

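The picture shows the flap about 35° open on the finger (360,330), with the toggle (322,345) just ahead of it. I keep pushing toward the hinge.

Call:
servo_tool --steps '[{"slide":[0,1.5,-0.7],"turn":0,"claw":255},{"slide":[0,3,-1.4],"turn":0,"claw":255},{"slide":[0,4.5,-2],"turn":0,"claw":255},{"slide":[0,6,-2],"turn":0,"claw":255}]'

```text
clock: 15.53
tcp_pos: [0.5825, 0.2379, 0.1207]
tcp_rot: [-3.136, 0.003, 1.395]
contact_force: [-14.3, -0.8, 13.1]
gripper_width: 0.002
```

```bash
python3 -c "
from h import *
sta()"
```

```text
t 15.53 station xyz mm [-28.1   1.  120.7] F [-13.9  -3.3  13.1] yaw 1.395
```

Call:
servo_tool --steps '[{"slide":[0,0,-2],"turn":0,"claw":255},{"slide":[0,0.5,-4],"turn":0,"claw":255},{"slide":[0,2,-6],"turn":0,"claw":255},{"slide":[0,3.5,-7.5],"turn":0,"claw":255}]'

```text
clock: 15.87
tcp_pos: [0.5899, 0.2363, 0.1273]
tcp_rot: [3.141, 0.0, 1.393]
contact_force: [-3.1, 1.5, -1.8]
gripper_width: 0.001
```

```bash
python3 -c "
from h import *
sta()"
```

```text
t 15.87 station xyz mm [-20.5   0.7 127.3] F [-3.3  0.9 -1.8] yaw 1.393
```

Call:
servo_tool --steps '[{"slide":[0,1.5,0],"turn":0,"claw":255},{"slide":[0,3,0],"turn":0,"claw":255},{"slide":[0,4.5,0],"turn":0,"claw":255},{"slide":[0,6,0],"turn":0,"claw":255}]'

```text
clock: 16.2
tcp_pos: [0.5953, 0.2357, 0.1284]
tcp_rot: [3.141, 0.001, 1.394]
contact_force: [-3.7, -0.7, 2.0]
gripper_width: 0.002
```

```bash
python3 -c "
from h import *
sta()
p,d,K,E=grab('side'); save('st6',cv2.resize(p[150:290,200:340],(560,560),interpolation=2))"
```

```text
t 16.2 station xyz mm [-15.1   1.  128.4] F [-3.6 -1.3  2. ] yaw 1.394
```

View pics/st6.png

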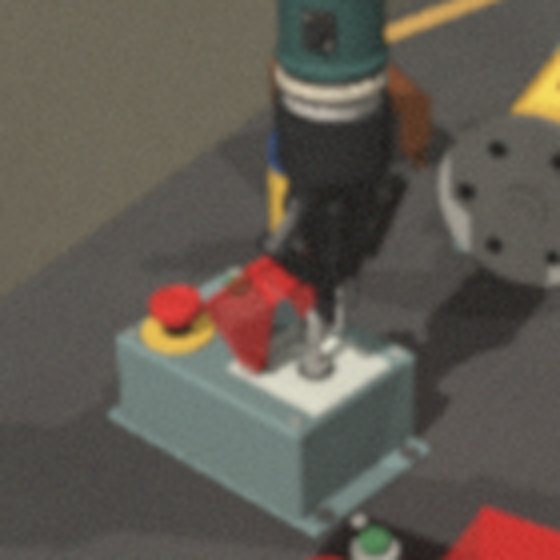

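The toggle (315,340) now stands about upright against the finger (338,315). I push a little further.

Call:
servo_tool --steps '[{"slide":[0,1.5,0.5],"turn":0,"claw":255},{"slide":[0,3,1],"turn":0,"claw":255},{"slide":[0,4.5,1.5],"turn":0,"claw":255},{"slide":[0,6,2],"turn":0,"claw":255},{"slide":[0,7,2],"turn":0,"claw":255}]'

```text
clock: 16.67
tcp_pos: [0.601, 0.2348, 0.1297]
tcp_rot: [-3.141, 0.003, 1.394]
contact_force: [-14.6, -5.0, 27.2]
gripper_width: 0.002
```

```bash
python3 -c "
from h import *
sta()
p,d,K,E=grab('side'); save('st7',cv2.resize(p[150:290,200:340],(560,560),interpolation=2))"
```

```text
t 16.67 station xyz mm [ -9.4   1.2 129.7] F [-13.5  -7.5  27.2] yaw 1.394
```

View pics/st7.png

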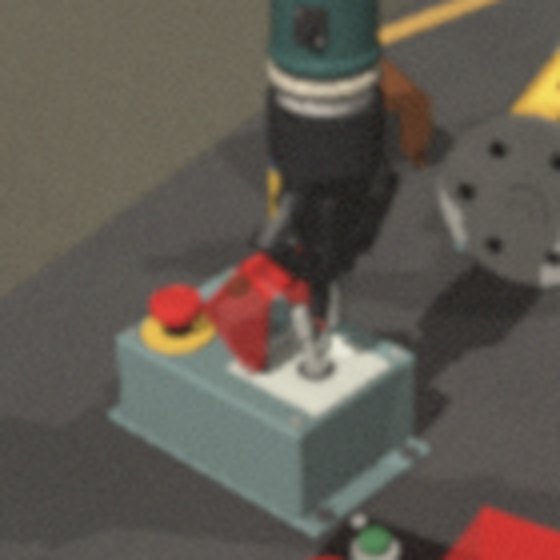

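The toggle has flipped: it now leans toward the hinge, from (318,365) to (300,310), clear of the finger. I ease off and lower the flap back along the arc.

Call:
servo_tool --steps '[{"slide":[0,-2.5,-3],"turn":0,"claw":255},{"slide":[0,-6.5,-4],"turn":0,"claw":255},{"slide":[0,-13,-1],"turn":0,"claw":255},{"slide":[0,-18.5,2],"turn":0,"claw":255},{"slide":[0,-25.5,7],"turn":0,"claw":255},{"slide":[0,-31.5,12],"turn":0,"claw":255},{"slide":[0,-36.5,17.5],"turn":0,"claw":255},{"slide":[0,-41.5,23],"turn":0,"claw":255},{"slide":[0,-45.5,29],"turn":0,"claw":255},{"slide":[0,-48.5,34],"turn":0,"claw":255}]'

```text
clock: 17.55
tcp_pos: [0.5536, 0.2431, 0.0903]
tcp_rot: [-3.141, 0.0, 1.395]
contact_force: [-1.7, -0.1, -1.5]
gripper_width: 0.003
```

```bash
python3 -c "
from h import *
sta()"
```

```text
t 17.55 station xyz mm [-57.5   1.1  90.3] F [-1.7 -0.4 -1.5] yaw 1.395
```

Call:
servo_tool --steps '[{"slide":[0,-1.5,4],"turn":0,"claw":255},{"slide":[0,-3,8],"turn":0,"claw":255},{"slide":[0,-5,11],"turn":0,"claw":255},{"slide":[0,-9,11],"turn":0,"claw":255},{"slide":[0,-15,11],"turn":0,"claw":255},{"slide":[0,-25,11],"turn":0,"claw":255},{"slide":[0,-40,11],"turn":0,"claw":255},{"slide":[0,-55,5],"turn":0,"claw":255},{"slide":[0,-70,-10],"turn":0,"claw":255},{"slide":[0,-80,-35],"turn":0,"claw":255},{"slide":[0,-85,-60],"turn":0,"claw":255},{"slide":[0,-85,-80],"turn":0,"claw":255}]'

```text
clock: 18.55
tcp_pos: [0.4682, 0.259, 0.1734]
tcp_rot: [3.141, -0.0, 1.398]
contact_force: [0.8, -0.1, -0.5]
gripper_width: 0.002
```

```bash
cat > chk.py <<'E'
from h import *
sta()
z=np.load("side0.npz"); p,d,K,E=grab("side"); pt,dt,Kt,Et=grab("top"); zt=np.load("top0.npz")
C0=cloud(zt["d"],zt["K"],zt["E"]);C=cloud(dt,Kt,Et)
def med(C,p,u0,v0,u1,v1): r=C[v0:v1,u0:u1,2]; return np.round(np.median(r),4)
print("pad z before/after",med(C0,0,398,190,410,198),med(C,0,398,190,410,198))
print("flap top",med(C0,0,230,183,246,197),med(C,0,230,183,246,197),"lip",med(C0,0,230,205,241,209),med(C,0,230,205,241,209))
df=np.abs(pt.astype(int)-zt["p"]).max(-1)
for n,(u0,v0,u1,v1) in dict(oil=(312,118,342,155),spanner=(300,225,330,292),driver=(430,230,455,305)).items(): print(n,np.percentile(df[v0:v1,u0:u1],[50,95]))
a=cv2.resize(z["p"][190:290,215:315],(400,400),interpolation=2); b=cv2.resize(p[190:290,215:315],(400,400),interpolation=2)
save("final",np.hstack([a,b]))
E
python3 chk.py
```

```text
t 18.55 station xyz mm [-144.3    1.8  173.4] F [ 0.8  0.  -0.5] yaw 1.398
pad z before/after 0.1371 0.1227
flap top 0.1427 0.1428 lip 0.1157 0.1165
oil [4. 6.]
spanner [15. 48.]
driver [ 5. 36.]
```

View pics/final.png

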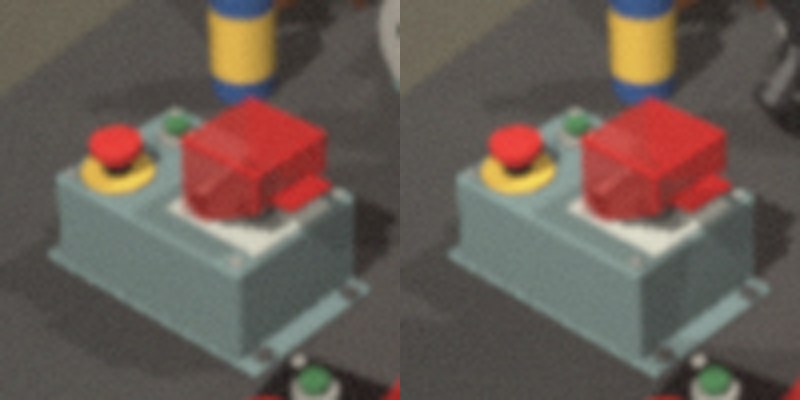

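```bash
python3 -c "
from h import *
print(arm.hand_in())"
```

```text
the job is handed in; nothing more can be done
None
```

The guard is clipped home and the toggle is flipped under a shut flap. I handed the job in at about 18.6 s of the 46 s allowed, with the arm clear of everything.

- **Guard:** I pressed it straight down on the pad. The clips gave way at about 12 N, and it stopped hard at a top height of 0.124 m, reaching 22 N at the end. The depth picture shows the pad 14.4 mm lower than at the start, against 15 mm expected.
- **Flap and toggle:** I raised the flap with the shut fingers under its lip, pushed the toggle towards the hinge and lowered the flap along its arc. The last picture with the flap open shows the toggle leaning towards the hinge. With the flap shut I could not see it again.
- **Flap shut:** its top and lip heights are back to their starting values within 1 mm.
- **Force on the flap:** the first lift did not get past the toggle because the lip stuck to the pad, so I lowered the flap and took the lip again higher up the finger. The readings reached about 20 N while it stuck, and about 30 N (27 N of it vertical) just after the toggle flipped. That is more than I wanted for gentle handling.
- **Other items:** the oil bottle looks unchanged between the first and last pictures. The spanner and screwdriver areas differ somewhat, which I put down to the arm's moved shadow. I did not measure their positions again, but the arm never came near them.

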